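Lock the rotary stage with its slide bar

TASK

Lock the small rotary stage for transport: push its slotted disc round by one of the two upright pins until the slot lines up with the slide bar, then push the bar by its upright tab through the slot until it is fully home, the tab against the bridge. Only push with the fingers: nothing is to be lifted, and the vial, the post and the black bottle beside the stage stay where they stand.

Things in the scene. Friction and masses are not known exactly. Their poses are not given: they have to be found in the camera images.
- lock_base: aluminium base plate 224 x 90 x 12 mm, fixed to the table, with the stage and the bar's guides on its middle line. Origin: centre of its underside. Its +x axis (along the 224 mm) is the direction in which the bar is pushed; z up. Two low rails beside the bar (|y| 8 to 16 mm, top 22 mm above the table) run from x = -108 to 0 mm; the disc's axis is at x = +56 mm, y = 0
- bridge_face (a point): middle of the upper edge of the rear face of the bridge over the bar: at x = 0, y = 0 of the base plate, 40 mm above the table; axes as the base plate's. The bar's tab stops against this face. The bridge is 44 mm wide and reaches 22 mm on in +x
- keeper (a point): top centre of the keeper beyond the disc that receives the bar's nose: at x = +99 mm of the base plate, 32 mm above the table, 18 mm long (x), 40 mm wide
- disc_part (a joint): turn of the slotted disc about its vertical axis, rad, counter-clockwise from above positive, stops at -0.35 and 3.49. The slot runs straight across the disc: it lines up with the bar at 0 and just as well at 3.14. The disc stays where it is left (stiff: about 2.5 N at a pin)
- disc_axis (a point): point on the disc's axis at its top face, 34 mm above the table. Dark steel disc 60 mm across, slot 18 mm wide, open at both ends and at the top. The point's axes turn with the disc: its x runs along the slot, its y to pin a
- pin_a (a point): top of one of the disc's two upright pins (10 mm thick, 44 mm tall, 34 to 78 mm above the table), 22 mm from the axis at right angles to the slot (disc +y)
- pin_b (a point): top of the other upright pin, equal to the first and opposite to it (disc -y)
- lock_bar: steel slide bar 14 mm wide, 12 mm high, round nose, loose in its guides; it enters the disc only where the slot faces it. Origin: underside of the bar below its tab's front face; +x along the bar to the nose, 105 mm ahead. At the start the origin is at x = -93 to -85 mm of the base plate, fully home at x = 0 with the nose in the keeper. It slides with under 2 N
- tab_face (a point): centre of the rear face of the bar's upright tab (36 mm wide, 12 mm thick, 25 to 66 mm above the table), 48 mm above the table: push here towards +x of the base plate
- upright_rail: fixed upright rail, 22 mm across and 330 mm tall, right of the stage: keep clear. Origin: centre of its foot. Behind and right of it stands a stack of grey boxes 325 mm tall (x over 0.53 m, y from -0.33 to -0.08 m); left and behind the stage a wall cabinet overhangs (x over 0.5 m, y over 0.2 m, above z = 0.36 m): carry the arm round these
- vial_mid (a point): centre, half-way up, of a bystander standing beside the base plate: glass vial with a white screw cap, 27 mm across, 52 mm tall; to be left alone
- post_mid (a point): centre, half-way up, of a bystander standing beside the base plate: short steel pedestal post on a 31 mm flange, 62 mm tall; to be left alone
- black_bottle_mid (a point): centre, half-way up, of a bystander standing beside the base plate: small black dropper bottle, 38 mm across, 90 mm tall; to be left alone
There are look-alikes about, which are no part of the job. Several things have the shape of the lock_bar; the one meant has the colours described above.

How it is judged:
By the outcome, as a careful person would: the job done as asked, in the order asked, and still so for the second after the job is handed in, with the robot touching nothing.
It also fails if it takes over 56 s, if anything falls off the work surface, if the arm or the gripper's body presses on something with over 40 N, if the wrist force passes 120 N, or if a joint passes its speed limit or range.

ROBOT

A 6-joint arm with a two-finger parallel gripper is mounted at the origin on the work surface; the furniture and walls round the work are solid. World frame = base frame: x ahead of the robot, y to its left, z up, the work surface at z = 0. Lengths are in m, angles in degrees, forces in N, time in s.
With the tool pointing down it reaches from about 0.25 to 0.725 m from the base axis. Payload 9.7 kg.
Tool frame: the origin (TCP) lies at the very end of the fingers, on their centre line; the grasp point (between the pads) lies 19 mm behind it; z points along the fingers, y is the line along which they close (so a half turn about z gives the same grasp; the last joint's range is limited). The gripper opens to 85 mm and grips with 20 to 120 N. Pads are 22 mm wide; open, the fingers measure 114 mm over their backs; the gripper's body (76 mm by 85 mm) begins 54 mm behind the grasp point. The pads swing forward as they close: fully open they stand 13 mm farther back than shut.
Start: joints at [44.805, 4.979, 10.078, 95.1, 0, 90], TCP at [0.39, 0.388, 0.231] pointing down, gripper open.
Joint ranges: [-179.16, 179.16], [-48.56, 103.87], [-65.8, 70.77], [-126.05, 130.52], [-82.76, 87.17], [-180, 180]. Speed limits (degrees/s): [127.2, 127.2, 147.25, 180, 180, 180].

INTERFACE

Orientations are given as [roll, pitch, yaw] about the fixed x, y, z axes, in that order (R = Rz(yaw) Ry(pitch) Rx(roll)).
In Python, from workcell import bot gives the robot as it stands.
- The arm moves only by the tool arm_command, never from a script. Its argument "series" is a list of rows, each a list of 4 numbers: the shift along the tool's x, y, z in m, then the turn about the tool's z in rad. A call has exactly 5 rows; each row is the pose to reach, as a shift and turn from the pose commanded when the call began, along the tool's axes at that moment; what a row does not reach only later rows make up. A row lasts 1/10 s, in which the tool goes at most 50 mm and 8.59 degrees, less where a joint would pass 70% of its speed; a pose out of reach is approached as far as the arm can. A call with a gripper value outside its range is refused whole. "hand" is the finger opening in m, from 0 to 0.0854, set as the call begins (left out, the last holds). The fingers move at their own pace and stop on an object; "grip_force" is the grip in N (left out, the last holds). Time passes only in rows, so rows that repeat a pose let the fingers close, or fill a call up. It gives the time, the measured TCP pose, the force, the opening and the grip force at its end, in the units of the state.
- bot.get_obs(): the state, without advancing time (a new reading comes with each control period).
- bot.camera(name): name is "side" or "top" or "wrist"; returns a dict with "color" (400x640x3 uint8, blue, green, red), "camera_matrix" (3x3 intrinsics, pixels), "dist_coeffs" ([k1, k2, p1, p2, k3] as OpenCV has them; the pictures are not rectified), "xyz" and "orientation" of the camera in the world; the wrist camera has in their place "T_tool_cam" (4x4, takes a point from camera to tool coordinates, whose origin is the TCP and whose axes are the flange's). Camera axes: x right, y up, looking along -z (the intrinsics and any distortion apply to the point x, -y, -z); pixel columns grow to the right and rows downward; lengths in m; the calibration is good to about 2 mm. A picture is of the moment at which its call begins: read the wrist's pose just before it. There is no depth.
- bot.job_done(): hands the job in; it is judged then, once.
Trained networks look in the newest picture that a camera, given by its name, has taken for a name from the list of things; names that differ only in an ending like _2 or _b are one class to them, and where a whole thing is asked for, a point or a joint stands for the part that bears it (a point fixed in the world has none). Each returns a list of dicts, best first, with "confidence" (0 to 1); they miss things now and then, are a little off and sometimes report something else, mostly with a low value. They report only what shows in the picture. A call takes as long as a camera call. They do not tell look-alikes from the thing itself.
- bot.find_in(camera, target): "location" ([column, row] in pixels, amid what is visible of it).
- bot.mark_of(camera, target): "location" ([column, row] in pixels: a listed point, or the origin of a listed thing).
The state is a dict: "time": time; "q": joint angles; "qd": joint speeds; "joint_efforts": joint torques, N m; "ee_pos": TCP position; "tcp_rot": TCP orientation; "wrist_force": force on the tool from outside, world axes, zero at the start; "torque": the same for the moment, N m; "opening": finger opening in m; "grasp_force": force on a finger pad.
Only numpy, scipy, OpenCV 4.12 (cv2) and the standard library are available. Lean on these libraries where they do the work, as an engineer would, in place of code of your own. Each camera call takes 0.05 s, during which the arm holds its last target. There are 200 camera calls.

## Working session

There is one attempt and no reset: what is moved stays moved. The work goes in short steps, Python scripts to look and compute and a tool call to move; the robot and the scene stay as the last step left them, time stands still between calls to the robot, and variables do not carry over. Pictures are saved under pics/ and viewed, at most 10 in all, crops included, and the job is handed in when it is done.

Besides the shell and the picture viewer there is one more tool, called after "Emit:" in YAML: its name, and indented under it one key for each argument. arm_command: Moves the arm, as the interface text tells. Its arguments: {"type":"object","properties":{"series":{"type":"array"},"hand":{"type":"number"},"grip_force":{"type":"number"}},"required":["series"]}

```bash
mkdir -p pics
cat > h.py <<'E'
import numpy as np, cv2
from scipy.spatial.transform import Rotation as R
from workcell import bot
def Rm(o):
    o=np.array(o,float)
    return o if o.shape==(3,3) else (R.from_quat(o).as_matrix() if o.size==4 else R.from_euler('xyz',o,degrees=True).as_matrix())
def pose(c,obs=None):
    if 'T_tool_cam' in c:
        T=np.eye(4);T[:3,:3]=Rm(obs['tcp_rot']);T[:3,3]=obs['ee_pos'];T=T@np.array(c['T_tool_cam']);return T[:3,:3],T[:3,3]
    return Rm(c['orientation']),np.array(c['xyz'])
def ray(c,px,obs=None):
    Rc,p=pose(c,obs)
    u=cv2.undistortPoints(np.array([[px]],float),np.array(c['camera_matrix']),np.array(c['dist_coeffs']))[0,0]
    return p,Rc@np.array([u[0],-u[1],-1.])
def atz(c,px,z,obs=None):
    p,d=ray(c,px,obs);return p+d*(z-p[2])/d[2]
def proj(c,P,obs=None):
    Rc,p=pose(c,obs);q=(np.array(P)-p)@Rc
    return cv2.projectPoints(np.array([[q[0],-q[1],-q[2]]]),np.zeros(3),np.zeros(3),np.array(c['camera_matrix']),np.array(c['dist_coeffs']))[0][0,0]
E
python3 - <<'E'
from h import *
o=bot.get_obs();print(o)
Z=dict(bridge_face=.04,keeper=.032,disc_axis=.034,pin_a=.078,pin_b=.078,tab_face=.048,lock_bar=.012,vial_mid=.026,post_mid=.031,black_bottle_mid=.045,upright_rail=0,lock_base=0)
for n in('top','side'):
    c=bot.camera(n);cv2.imwrite(f'pics/{n}0.png',c['color']);print(n,c['xyz'],c['orientation'])
    for k,z in Z.items():
        for m in bot.mark_of(n,k)[:4]:print(k,np.round(m['location'],1),round(m['confidence'],2),np.round(atz(c,m['location'],z)[:2],4))
E
```

```text
{'time': 0.0, 'q': array([4.48049135e+01, 5.01134241e+00, 1.00341208e+01, 9.50989320e+01,
       6.14374979e-04, 8.99990597e+01]), 'qd': array([-0.0175193 ,  0.06360236,  0.0211241 ,  0.08266915, -0.07900765,
       -0.00946397]), 'joint_efforts': array([ 3.26164054e-04, -5.20385957e+01,  4.64807403e+01,  1.59835682e-02,
        1.56764150e-05,  1.09531933e-05]), 'ee_pos': array([0.39006785, 0.38742487, 0.23057775]), 'tcp_rot': array([-1.79923846e+02, -6.15624160e-04,  1.34805853e+02]), 'wrist_force': array([0.42631987, 0.02669012, 0.01494734]), 'torque': array([-0.0442484 , -0.01146235, -0.01362612]), 'grasp_force': 0.0, 'opening': 0.08566804064547219}
top [ 0.14168001 -0.01671837  1.3342428 ] [ 12.1689091   -0.21691561 -86.59352472]
bridge_face [281.3 186.1] 0.82 [0.4667 0.0933]
keeper [325.3 182.8] 0.64 [ 0.4847 -0.0214]
disc_axis [307.6 186.9] 0.83 [0.4702 0.0245]
disc_axis [281.4 188.6] 0.71 [0.4615 0.0931]
pin_a [295.9 179.9] 0.88 [0.4757 0.0541]
pin_a [313.5 189. ] 0.81 [0.4545 0.0078]
pin_b [295.9 179.9] 0.88 [0.4757 0.0541]
pin_b [313.5 189. ] 0.81 [0.4545 0.0078]
tab_face [
[... 690 characters left out ...]
66 -0.0259]
keeper [370.  191.6] 0.65 [0.5656 0.0649]
disc_axis [337.1 198.7] 0.62 [0.4676 0.026 ]
disc_axis [343.4 178.6] 0.54 [0.5113 0.1544]
pin_a [332.2 182.2] 0.88 [0.4541 0.0325]
pin_a [337.9 180.2] 0.85 [0.4711 0.0438]
pin_a [329.4 197.1] 0.18 [ 0.4315 -0.0532]
pin_b [332.2 182.2] 0.88 [0.4541 0.0325]
pin_b [337.9 180.2] 0.85 [0.4711 0.0438]
pin_b [329.4 197.1] 0.18 [ 0.4315 -0.0532]
tab_face [307.  162.4] 0.75 [0.4193 0.2551]
tab_face [317.6 170.5] 0.5 [0.4414 0.1875]
lock_bar [302.  171.3] 0.74 [0.4066 0.2733]
lock_bar [316.8 182.3] 0.59 [0.4396 0.1849]
vial_mid [348.2 175.2] 0.6 [0.5353 0.197 ]
post_mid [372.  192.5] 0.42 [0.5702 0.0609]
lock_base [328.3 198.6] 0.87 [0.4588 0.0981]
```

Run:
```python
import cv2
a=cv2.imread('pics/top0.png')[120:320,170:470];b=cv2.imread('pics/side0.png')[120:250,260:420]
cv2.imwrite('pics/t1.png',cv2.resize(a,(800,533),interpolation=2));cv2.imwrite('pics/s1.png',cv2.resize(b,(720,585),interpolation=2))
```

```text
(no output)
```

View pics/t1.png

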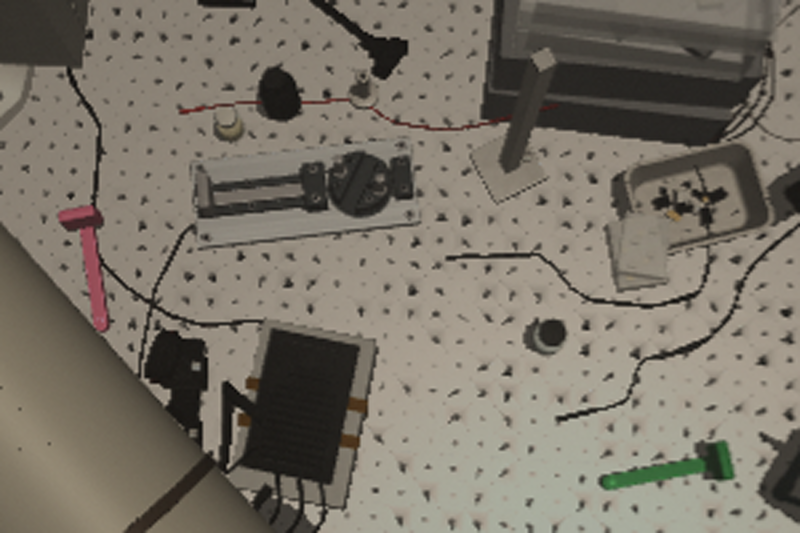

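View pics/s1.png

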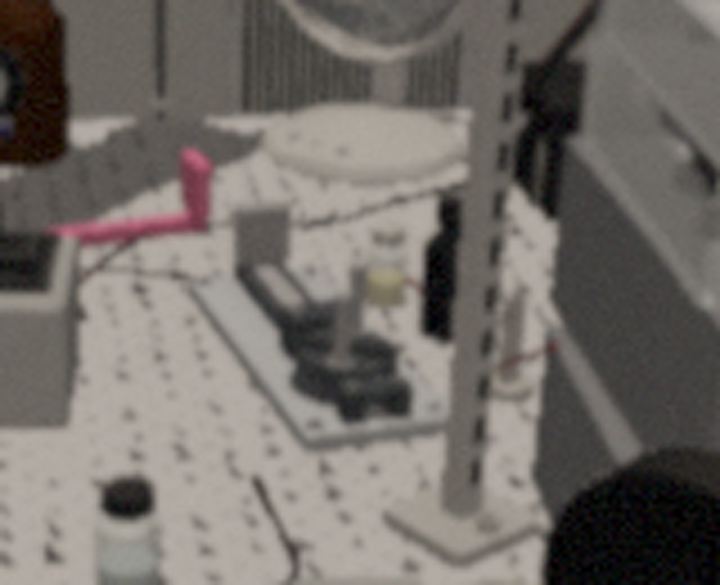

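The grey bar in the base plate's guides (top px ~(247,190)) is the one meant. The pink one (199,200) and green one (443,293) are look-alikes: wrong colour and not in the guides. The crops confirm this. The disc is about 56° off, with pins at (296,180) and (313,189). Next I move over the stage for a closer wrist view.

Emit:
arm_command:
  series:
    - [-0.041,-0.027,-0.004,0.12]
    - [-0.082,-0.053,-0.008,0.24]
    - [-0.123,-0.08,-0.012,0.36]
    - [-0.164,-0.107,-0.016,0.48]
    - [-0.205,-0.134,-0.02,0.62]
  hand: 0

```text
time: 1.8
ee_pos: [0.4395, 0.1459, 0.2516]
tcp_rot: [180.0, -0.0, 99.0]
wrist_force: [0.4, 0.3, 0.5]
opening: 0.0126
grasp_force: 0.0
```

Run:
```python
from h import *
o=bot.get_obs();print(o['time'],o['ee_pos'],o['tcp_rot'],o['opening'])
c=bot.camera('wrist');print(np.round(c['T_tool_cam'],3),c['camera_matrix'])
Rc,p=pose(c,o);print(p)
for P in [(.443,.188,.048),(.468,.028,.034)]:print(proj(c,P,o))
```

```text
1.8 [0.43953973 0.14590164 0.25161446] [ 1.79965139e+02 -3.23144405e-03  9.90189699e+01] 0.012574444022242818
[[-0.     0.95   0.314  0.081]
 [ 1.     0.     0.     0.001]
 [ 0.     0.314 -0.95  -0.142]
 [ 0.     0.     0.     1.   ]] [[325.3251428    0.         319.46513054]
 [  0.         325.3251428  200.81256077]
 [  0.           0.           1.        ]]
[0.42809142 0.2258634  0.39358437]
[327.74566274 133.33967273]
[326.1573761  264.04577739]
```

```bash
cat > m.py <<'E'
from h import *
import sys
def look(name):
    o=bot.get_obs();c=bot.camera('wrist');cv2.imwrite(f'pics/{name}.png',c['color'])
    Z=dict(bridge_face=.04,keeper=.032,disc_axis=.034,pin_a=.078,tab_face=.048,lock_bar=.012,vial_mid=.026,post_mid=.031,black_bottle_mid=.045,lock_base=0,upright_rail=0)
    print(o['time'],np.round(o['ee_pos'],4),np.round(o['tcp_rot'],1))
    for k,z in Z.items():
        for m in bot.mark_of('wrist',k)[:3]:print(k,np.round(m['location'],1),round(m['confidence'],2),np.round(atz(c,m['location'],z,o)[:2],4))
if __name__=='__main__':look(sys.argv[1])
E
python3 m.py w1
```

```text
1.85 [0.4407 0.1403 0.2525] [1.799e+02 1.000e-01 9.820e+01]
bridge_face [327.9 213.2] 0.97 [0.4594 0.0903]
bridge_face [411.8 202. ] 0.48 [0.5529 0.1177]
keeper [329.6 282.3] 0.88 [ 0.4765 -0.0058]
keeper [329.  256.7] 0.56 [0.4702 0.0304]
disc_axis [331.2 259.1] 0.82 [0.4731 0.0285]
pin_a [322.2 289.4] 0.96 [0.4638 0.0127]
pin_a [343.9 252.2] 0.78 [0.4802 0.0622]
pin_a [412.6 201.8] 0.48 [0.5405 0.1291]
tab_face [325.4 127.7] 0.71 [0.4417 0.1871]
lock_bar [324.8 133.6] 0.83 [0.4432 0.1769]
lock_bar [311.9   9. ] 0.72 [0.411  0.3015]
vial_mid [390.1 151.4] 0.6 [0.5192 0.1694]
post_mid [406.2 262.5] 0.96 [0.5677 0.0356]
post_mid [327.1 133.4] 0.66 [0.4451 0.1797]
black_bottle_mid [412.6 199.5] 0.76 [0.5514 0.1222]
lock_base [327.5 204.6] 0.74 [0.4604 0.0872]
```

View pics/w1.png

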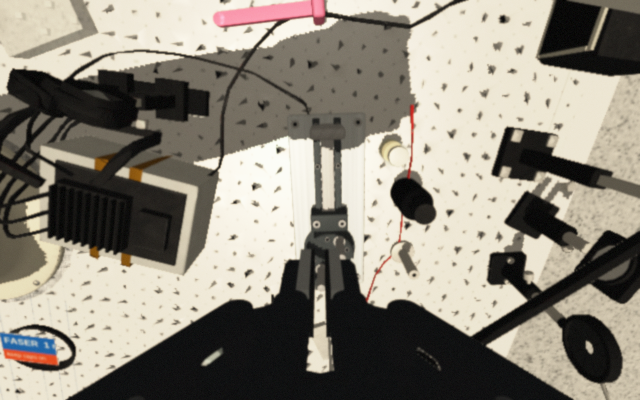

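Emit:
arm_command:
  series:
    - [-0.03,0.003,0.015,-0.01]
    - [-0.06,0.006,0.03,-0.02]
    - [-0.085,0.008,0.04,-0.02]
    - [-0.085,0.008,0.04,-0.02]
    - [-0.085,0.008,0.04,-0.02]

```text
time: 2.95
ee_pos: [0.4611, 0.065, 0.2112]
tcp_rot: [-180.0, -0.0, 100.4]
wrist_force: [0.1, 1.2, -0.1]
opening: 0.0002
grasp_force: 0.0
```

```bash
python3 m.py w2; python3 -c "
import cv2
a=cv2.imread('pics/w2.png')[40:340,160:480];cv2.imwrite('pics/w2c.png',cv2.resize(a,(640,600),interpolation=2))"
```

```text
2.95 [0.4611 0.065  0.2112] [-180.    -0.   100.4]
bridge_face [324.5 154. ] 0.6 [0.4625 0.0907]
keeper [321.2 241.9] 0.98 [ 0.4771 -0.0055]
disc_axis [322.8 210.5] 0.96 [0.472  0.0311]
pin_a [311.5 239.6] 0.98 [0.4636 0.0167]
pin_a [338.  203.6] 0.7 [0.4809 0.0557]
tab_face [321.6  39.9] 0.85 [0.4417 0.1877]
lock_bar [321.9  55.7] 0.87 [0.4438 0.1792]
vial_mid [405.7  80.5] 0.78 [0.5258 0.1709]
post_mid [411.7 217.7] 0.58 [0.5666 0.039 ]
post_mid [322.3 154. ] 0.21 [0.4608 0.0888]
black_bottle_mid [424.5 140.7] 0.59 [0.5526 0.121 ]
black_bottle_mid [335.2 200.8] 0.3 [0.4815 0.0474]
lock_base [322.7 152.8] 0.82 [0.4622 0.0848]
```

View pics/w2c.png

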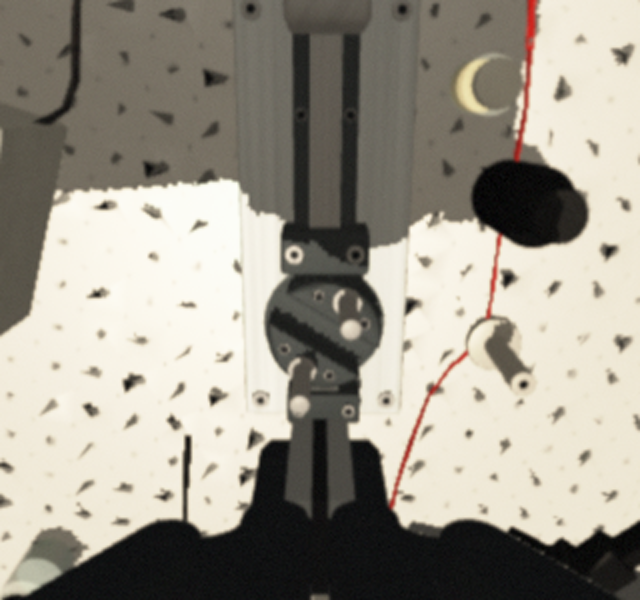

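The crop shows the slot at about 55° to the bar, with pin tops at w2 px (338,204) and (311,240). The pin on the bridge/bottle side needs a straight push in base +x, which turns the disc clockwise by 56°. I'll descend behind it.

Emit:
arm_command:
  series:
    - [0.009,0.025,0.02,0.0]
    - [0.009,0.025,0.065,0.0]
    - [0.009,0.025,0.11,0.0]
    - [0.009,0.025,0.15,0.0]
    - [0.009,0.025,0.158,0.0]

```text
time: 4.05
ee_pos: [0.4815, 0.078, 0.0488]
tcp_rot: [-179.6, -0.0, 100.4]
wrist_force: [-1.0, 0.5, 0.2]
opening: 0.0002
grasp_force: 0.0
```

Run:
```python
from h import *
o=bot.get_obs();print(np.round(o['ee_pos'],4),np.round(o['wrist_force'],1))
c=bot.camera('top');a=c['color'][140:240,220:360];cv2.imwrite('pics/t3.png',cv2.resize(a,(700,500),interpolation=2))
```

```text
[0.4815 0.078  0.0488] [-1.   0.5  0.2]
```

View pics/t3.png

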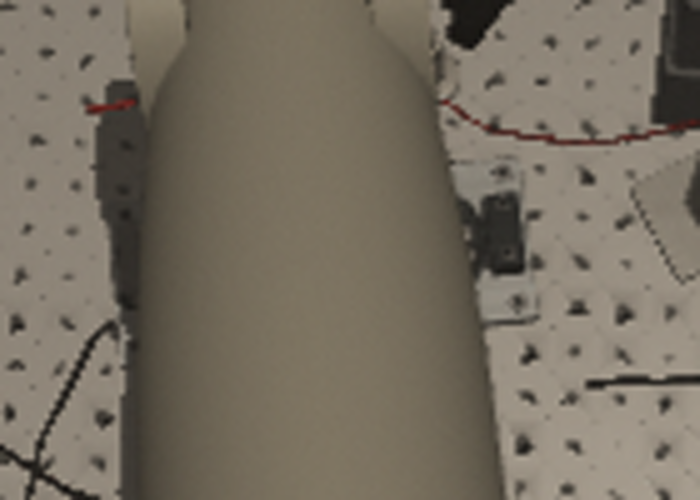

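The arm hides the stage in the top view, but there is no contact force. I'll push forward now and check with the wrist camera.

Emit:
arm_command:
  series:
    - [-0.007,0.002,0,0]
    - [-0.013,0.002,0,0]
    - [-0.018,0.002,0,0]
    - [-0.023,0.002,0,0]
    - [-0.023,0.002,0,0]

```text
time: 4.6
ee_pos: [0.497, 0.0613, 0.0567]
tcp_rot: [179.1, -0.6, 100.6]
wrist_force: [25.9, 32.9, -15.7]
opening: 0.0002
grasp_force: 19.9
```

```bash
python3 m.py w3; python3 -c "
import cv2
a=cv2.imread('pics/w3.png')[100:400,160:480];cv2.imwrite('pics/w3c.png',cv2.resize(a,(640,600),interpolation=2))"
```

```text
4.6 [0.497  0.0613 0.0567] [179.1  -0.6 100.6]
bridge_face [258.2 192.4] 0.9 [0.4617 0.0883]
keeper [266.2 176.3] 0.42 [0.4638 0.0953]
pin_a [216.1 355.5] 0.88 [0.4573 0.0191]
pin_a [289.9 303.5] 0.84 [0.4864 0.0528]
lock_bar [256.5   6.6] 0.63 [0.4448 0.177 ]
vial_mid [408.9  51.2] 0.59 [0.5234 0.1688]
post_mid [424.7 296.8] 0.68 [0.5678 0.0381]
black_bottle_mid [450.4 165. ] 0.7 [0.5521 0.1203]
lock_base [266.2 174.8] 0.55 [0.4603 0.0879]
```

View pics/w3c.png

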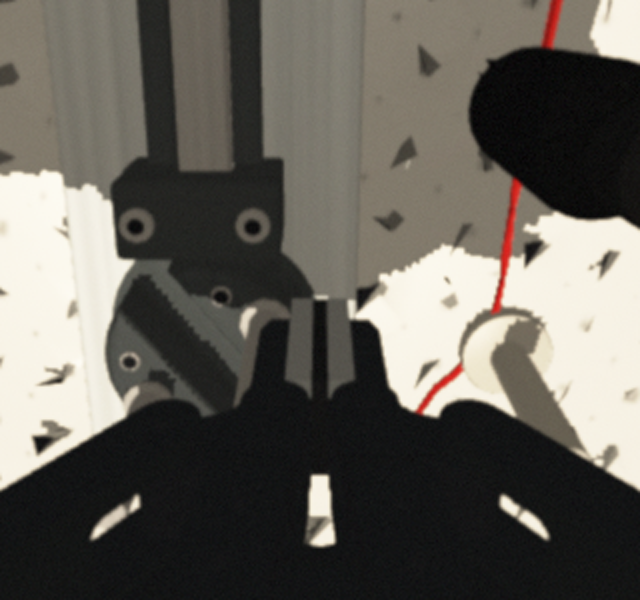

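The crop shows the finger pair is only about 16 mm wide at the tip. It slid off to the right of the pin and wedged, with the disc turned to about 42°. I'll back off and re-centre on the pin.

Emit:
arm_command:
  series:
    - [0.015,0.003,0,0]
    - [0.028,0.003,0,0]
    - [0.028,-0.003,0,0]
    - [0.028,-0.003,0,0]
    - [0.028,-0.003,0,0]

```text
time: 5.7
ee_pos: [0.4823, 0.0827, 0.0537]
tcp_rot: [180.0, 0.0, 100.4]
wrist_force: [-0.2, -0.2, 0.7]
opening: 0.0003
grasp_force: 0.0
```

```bash
cat > m2.py <<'E'
from h import *
o=bot.get_obs();c=bot.camera('wrist');import sys;cv2.imwrite(f'pics/{sys.argv[1]}.png',c['color'])
A=np.array([.472,.0345]);B=np.array([[.1736,-.9848],[.9848,.1736]])
print(o['time'],'tcp base',np.round(B@(o['ee_pos'][:2]-A)*1e3,1),np.round(o['ee_pos'][2],4),np.round(o['tcp_rot'],1),np.round(o['wrist_force'],1))
for k,z in dict(pin_a=.078,disc_axis=.034,bridge_face=.04,tab_face=.048,post_mid=.031,vial_mid=.026,black_bottle_mid=.045).items():
    for m in bot.mark_of('wrist',k)[:3]:print(k,np.round(m['location']),round(m['confidence'],2),np.round(B@(atz(c,m['location'],z,o)[:2]-A)*1e3,1))
E
python3 m2.py w4
```

```text
5.7 tcp base [-45.7  18.5] 0.0537 [180.    0.  100.4] [-0.2 -0.2  0.7]
pin_a [314. 353.] 0.65 [-15.1  17.3]
bridge_face [280. 239.] 0.87 [-53.9  -0.9]
bridge_face [268.  13.] 0.73 [-159.    -2.7]
post_mid [439. 332.] 0.64 [13.2 93.9]
vial_mid [427. 100.] 0.57 [-123.6   72.8]
black_bottle_mid [467. 214.] 0.65 [-70.  93.]
black_bottle_mid [287. 211.] 0.34 [-71.3   3.7]
```

Emit:
arm_command:
  series:
    - [-0.008,0.0,0,0]
    - [-0.014,0.0,0,0]
    - [-0.018,0.001,0,0]
    - [-0.022,0.001,0,0]
    - [-0.026,0.002,0,0]

```text
time: 6.6
ee_pos: [0.4899, 0.0587, 0.0535]
tcp_rot: [179.9, -0.1, 100.5]
wrist_force: [3.0, 6.7, -2.1]
opening: -0.0003
grasp_force: 2.9
```

```bash
python3 m2.py w5; python3 -c "
import cv2
a=cv2.imread('pics/w5.png')[100:400,160:480];cv2.imwrite('pics/w5c.png',cv2.resize(a,(640,600),interpolation=2))"
```

```text
6.6 tcp base [-20.8  21.8] 0.0535 [ 1.799e+02 -1.000e-01  1.005e+02] [ 3.   6.7 -2.1]
pin_a [471. 165.] 0.71 [-77.   78.4]
disc_axis [276. 281.] 0.63 [ 0.1 -1.4]
disc_axis [438. 301.] 0.48 [12.7 92.5]
bridge_face [271. 189.] 0.94 [-56.4  -1.1]
post_mid [437. 300.] 0.93 [14.6 93.3]
post_mid [425.  48.] 0.66 [-122.2   71.4]
vial_mid [427.  47.] 0.73 [-123.3   73.5]
black_bottle_mid [470. 165.] 0.97 [-70.3  93.7]
black_bottle_mid [276. 174.] 0.27 [-65.    1.9]
```

View pics/w5c.png

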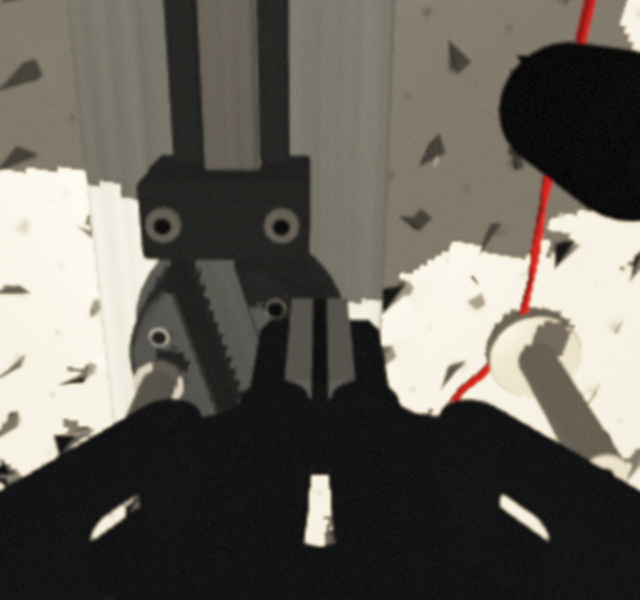

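The push works: the slot has roughly 13–15° to go. I'll advance the last 5 mm, then pull back and measure.

Emit:
arm_command:
  series:
    - [-0.002,0.0,0,0]
    - [-0.004,0.0,0,0]
    - [-0.005,0.0,0,0]
    - [-0.005,0.0,0,0]
    - [-0.005,0.0,0,0]

```text
time: 7.5
ee_pos: [0.4898, 0.0529, 0.0532]
tcp_rot: [-180.0, 0.0, 100.4]
wrist_force: [0.8, 2.2, -0.4]
opening: 0.0002
grasp_force: 0.8
```

Emit:
arm_command:
  series:
    - [0.015,0.0,0,0]
    - [0.02,0.0,-0.03,0]
    - [0.02,-0.01,-0.08,0]
    - [0.02,-0.022,-0.12,0]
    - [0.02,-0.022,-0.15,0]

```text
time: 8.0
ee_pos: [0.4637, 0.0683, 0.2063]
tcp_rot: [179.9, 0.1, 100.4]
wrist_force: [1.6, 0.3, -0.6]
opening: -0.0
grasp_force: 0.0
```

```bash
python3 m2.py w6; python3 -c "
import cv2
a=cv2.imread('pics/w6.png')[130:330,220:420];cv2.imwrite('pics/w6c.png',cv2.resize(a,(600,600),interpolation=2))"
```

```text
8.0 tcp base [-34.7  -2.3] 0.2063 [1.799e+02 1.000e-01 1.004e+02] [ 1.6  0.3 -0.6]
pin_a [344. 225.] 0.85 [-3.3 21.3]
pin_a [295. 229.] 0.71 [  0.8 -22.9]
disc_axis [317. 215.] 0.85 [ 4.  -2.9]
bridge_face [319. 159.] 0.59 [-55.9  -1.1]
tab_face [315.  40.] 0.65 [-158.    -5.2]
post_mid [406. 221.] 0.6 [11.8 90.3]
vial_mid [402.  84.] 0.59 [-124.2   75.2]
black_bottle_mid [420. 145.] 0.78 [-70.8  92.1]
black_bottle_mid [399.  84.] 0.66 [-123.5   68.7]
black_bottle_mid [317. 246.] 0.43 [34. -3.]
```

View pics/w6c.png

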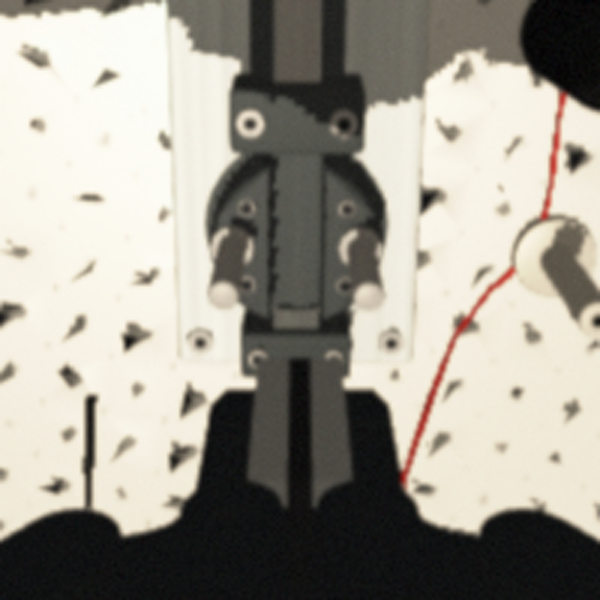

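The crop shows the slot lined up with the bar: disc screws level at (246/346,208), pin tops level to about 1.6°, and all three bystanders in place. Next I go behind the tab.

Emit:
arm_command:
  series:
    - [0.045,-0.002,0.0,0]
    - [0.09,-0.003,0.02,0]
    - [0.13,-0.004,0.04,0]
    - [0.147,-0.004,0.06,0]
    - [0.147,-0.004,0.08,0]

```text
time: 8.9
ee_pos: [0.4329, 0.2145, 0.1213]
tcp_rot: [-179.9, 0.0, 100.6]
wrist_force: [-0.0, -0.6, -0.7]
opening: 0.0001
grasp_force: 0.0
```

Emit:
arm_command:
  series:
    - [0.0,0.0,0.04,0]
    - [0.0,0.0,0.07,0]
    - [0.0,0.0,0.085,0]
    - [0.0,0.0,0.085,0]
    - [0.0,0.0,0.085,0]

```text
time: 9.4
ee_pos: [0.4344, 0.2127, 0.0391]
tcp_rot: [180.0, -0.0, 100.4]
wrist_force: [0.5, 0.2, -0.1]
opening: 0.0003
grasp_force: 0.0
```

```bash
python3 m2.py w7; python3 -c "
import cv2
a=cv2.imread('pics/w7.png')[100:400,160:480];cv2.imwrite('pics/w7c.png',cv2.resize(a,(640,600),interpolation=2))"
```

```text
9.4 tcp base [-182.    -6.1] 0.0391 [180.   -0.  100.4] [ 0.5  0.2 -0.1]
tab_face [327.  61.] 0.84 [-274.4   -2.8]
vial_mid [450. 344.] 0.84 [-123.3   72.4]
```

View pics/w7c.png

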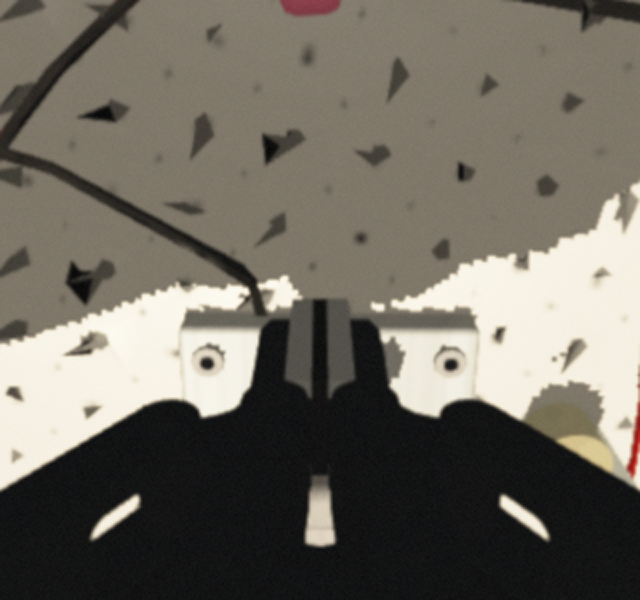

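The finger is behind the tab, centred to about 3 mm on the plate (screws at (208,362) and (452,362)). I'll push gently and watch the force.

Emit:
arm_command:
  series:
    - [-0.008,0.001,0,0]
    - [-0.016,0.001,0,0]
    - [-0.024,0.001,0,0]
    - [-0.032,0.001,0,0]
    - [-0.04,0.001,0,0]

```text
time: 10.3
ee_pos: [0.4425, 0.1727, 0.0384]
tcp_rot: [180.0, -0.0, 100.4]
wrist_force: [0.1, 1.6, 0.7]
opening: -0.0001
grasp_force: 0.9
```

Emit:
arm_command:
  series:
    - [-0.008,0.001,0,0]
    - [-0.016,0.001,0,0]
    - [-0.024,0.001,0,0]
    - [-0.03,0.001,0,0]
    - [-0.035,0.001,0,0]

```text
time: 10.8
ee_pos: [0.4496, 0.1388, 0.0383]
tcp_rot: [-180.0, -0.0, 100.4]
wrist_force: [-2.2, 3.8, 3.4]
opening: 0.0001
grasp_force: 2.0
```

Emit:
arm_command:
  series:
    - [-0.006,0.0,0,0]
    - [-0.012,0.0,0,0]
    - [-0.017,0.0,0,0]
    - [-0.022,0.0,0,0]
    - [-0.025,0.0,0,0]

```text
time: 11.3
ee_pos: [0.4542, 0.1143, 0.0383]
tcp_rot: [180.0, -0.0, 100.4]
wrist_force: [-3.1, 4.4, 2.5]
opening: -0.0002
grasp_force: 2.3
```

Emit:
arm_command:
  series:
    - [-0.001,0.0,0,0]
    - [-0.002,0.0,0,0]
    - [-0.003,0.0,0,0]
    - [-0.004,0.0,0,0]
    - [-0.004,0.0,0,0]

```text
time: 11.8
ee_pos: [0.4548, 0.1108, 0.0383]
tcp_rot: [-180.0, -0.0, 100.4]
wrist_force: [-2.6, 4.2, 3.7]
opening: 0.0001
grasp_force: 2.4
```

The force hasn't risen at the end of travel, so I continue in small steps until it seats.

Emit:
arm_command:
  series:
    - [-0.001,0.0,0,0]
    - [-0.002,0.0,0,0]
    - [-0.003,0.0,0,0]
    - [-0.004,0.0,0,0]
    - [-0.004,0.0,0,0]

```text
time: 12.3
ee_pos: [0.4548, 0.1108, 0.0384]
tcp_rot: [-180.0, -0.5, 100.6]
wrist_force: [-8.3, 29.5, 3.4]
opening: -0.0001
grasp_force: 15.0
```

The TCP stopped while the force rose to 30 N, so the tab is on the bridge. I'll back off, lift and look.

Emit:
arm_command:
  series:
    - [0.01,0.0,0,0]
    - [0.025,0.0,0,0]
    - [0.03,0.0,-0.04,0]
    - [0.03,0.0,-0.09,0]
    - [0.03,0.0,-0.13,0]

```text
time: 12.8
ee_pos: [0.4503, 0.136, 0.1703]
tcp_rot: [179.9, 0.1, 100.4]
wrist_force: [0.2, 0.7, -0.5]
opening: 0.0002
grasp_force: 0.0
```

Emit:
arm_command:
  series:
    - [-0.04,0.004,-0.03,0]
    - [-0.06,0.004,-0.04,0]
    - [-0.06,0.004,-0.04,0]
    - [-0.06,0.004,-0.04,0]
    - [-0.06,0.004,-0.04,0]

```text
time: 13.3
ee_pos: [0.4646, 0.0783, 0.2072]
tcp_rot: [-179.9, 0.0, 100.4]
wrist_force: [0.1, 0.2, -0.2]
opening: 0.0001
grasp_force: 0.0
```

```bash
python3 m2.py w8; python3 -c "
import cv2
a=cv2.imread('pics/w8.png')[90:330,200:440];cv2.imwrite('pics/w8c.png',cv2.resize(a,(600,600),interpolation=2))"
```

```text
13.3 tcp base [-44.4   0.3] 0.2072 [-179.9    0.   100.4] [ 0.1  0.2 -0.2]
pin_a [294. 239.] 0.98 [  1.1 -21.3]
pin_a [341. 233.] 0.58 [-4.5 21.1]
disc_axis [315. 219.] 0.59 [-0.8 -2.6]
bridge_face [319. 170.] 0.94 [-54.4   1. ]
tab_face [316. 158.] 0.96 [-67.8  -1.7]
post_mid [402. 231.] 0.55 [13.1 90. ]
vial_mid [398.  97.] 0.6 [-122.6   75. ]
black_bottle_mid [417. 153.] 0.77 [-72.8  92.4]
black_bottle_mid [316. 222.] 0.43 [-2.6 -1.9]
```

View pics/w8c.png

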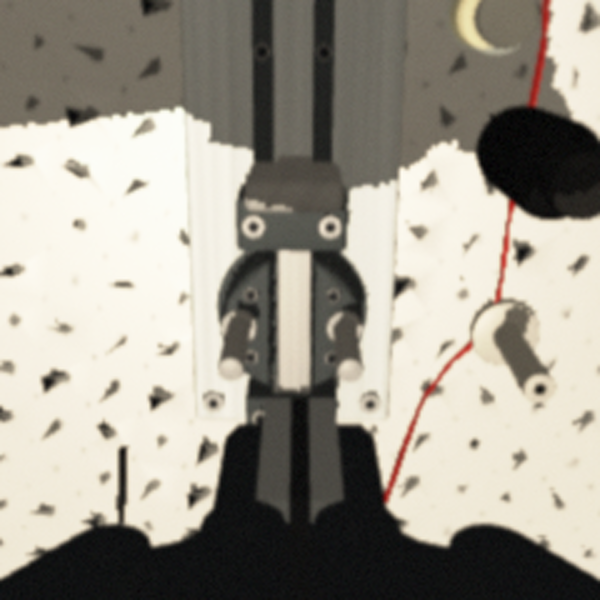

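The picture shows the bar running through the slot into the keeper (crop x≈293, y 250–390). The tab is against the bridge at (293,185), with its rear face at -67.8 mm from the disc axis where -68 is expected. The bystanders have not moved, so I'm handing in.

```bash
python3 -c "
from workcell import bot
print(bot.job_done())"
```

```text
the job is handed in; nothing more can be done
None
```

The stage is locked and the job handed in at about 13 s: slot lined up, bar fully home with its tab on the bridge, bystanders unmoved. One first push wedged a finger on the pin and briefly read about 45 N at the wrist (limit 120 N); it may have brought the gripper's body against the pin, where the limit is 40 N.

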